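# Load the drain tray and wedge it up towards the sink

## Robot

A 6-joint arm with a two-finger parallel gripper is mounted at the origin on the work surface. World frame = base frame: x ahead of the robot, y to its left, z up, the work surface at z = 0. Lengths are in m, angles in degrees, forces in N, time in s.
With the tool pointing down it reaches from about 0.375 to 0.9 m from the base axis. Payload 3.1 kg.
Tool frame: the origin (TCP) lies between the finger pads; the fingertips stand 22 mm ahead of it and the grasp point (between the pads) lies 3 mm ahead of it; z points along the fingers, y is the line along which they close (so a half turn about z gives the same grasp; the last joint's range is limited). The gripper opens to 87 mm and grips with 3 to 60 N. Pads are 19 mm wide; open, the fingers measure 117 mm over their backs; the gripper's body (75 mm by 190 mm) begins 51 mm behind the grasp point.
Start: joints at [-75.086, 30.224, 82.088, -0, 67.689, -10.227], TCP at [0.266, -0.566, 0.245] pointing down, gripper open.
Joint ranges: [-176.69, 176.69], [-43.24, 126.21], [12.49, 139.97], [-82, 262], [0, 151.66], [-163.58, 163.58]. Speed limits (degrees/s): [159.86, 159.86, 180, 180, 180, 180].

## Interface

Orientations are given as a 3x3 rotation matrix whose columns are the frame's x, y, z axes.
In Python, from rig import bot, capture, search_frame, outline_of, spot_point gives the robot as it stands.
- The arm moves only by the tool jog_arm, never from a script. Its argument "rows" is text: rows parted by semicolons, each of 7 numbers parted by spaces: the opening, from 0 (shut) to 1 (fully open), then the shift along the tool's x, y, z as a fraction of full scale, then the turn, a rotation vector about the tool's x, y, z as a fraction of full scale. A call has 1 to 20 rows; each row is the pose to reach, as a shift and turn from the pose commanded when the call began, along the tool's axes at that moment; what a row does not reach only later rows make up. Full scale, the value 1, is 0.5 m for a shift and pi/4 rad for a turn. A row lasts 1/12 s, in which the tool goes at most 41.7 mm and 7.16 degrees, less where a joint would pass 70% of its speed; a pose out of reach is approached as far as the arm can. A call with a number of a shift or a turn outside -1 to 1 is refused whole. A call with a gripper value outside its range is refused whole. The fingers move at their own pace and stop on an object; the grip force is fixed at half the most. Time passes only in rows, so rows that repeat a pose let the fingers close. It gives the time, the measured TCP pose, the force, the opening and the grip force at its end, in the units of the state.
- bot.read_state(): the state, without advancing time (a new reading comes with each control period).
- capture(name): name is "side" or "top" or "wrist"; returns a dict with "pixels" (400x640x3 uint8, red, green, blue), "fx", "fy", "cx", "cy" (pixels), "distortion" ([k1, k2, p1, p2, k3] as OpenCV has them; the pictures are not rectified), "R" (3x3) and "t" (3): a world point X has camera coordinates R X + t; the wrist camera has in their place "mount" (4x4, takes a point from camera to tool coordinates, whose origin is the TCP and whose axes are the flange's). Camera axes: x right, y down, z forward; pixel columns grow to the right and rows downward; lengths in m; the calibration is good to about 2 mm. A picture is of the moment at which its call begins: read the wrist's pose just before it. There is no depth.
- bot.hand_in(): hands the job in; it is judged then, once.
Trained networks look in a picture, given as the dict that the camera call returned (one of the last four; its "shot" number tells which), for a name from the list of things; names that differ only in an ending like _2 or _b are one class to them, and where a whole thing is asked for, a point or a joint stands for the part that bears it (a point fixed in the world has none). Each returns a list of dicts, best first, with "conf" (0 to 1); they miss things now and then, are a little off and sometimes report something else, mostly with a low value. They report only what shows in the picture. A call takes as long as a camera call. They do not tell look-alikes from the thing itself.
- search_frame(label, picture): "point" ([x, y, z] in m, in world coordinates, good to about 4 mm: the middle of the surface that is visible of it).
- outline_of(label, picture): "region" (400x640 bool, what is visible of it).
- spot_point(label, picture): "point" ([x, y, z] in m, in world coordinates, good to about 4 mm: a listed point, or the origin of a listed thing).
The state is a dict: "time_s": time; "joint_positions": joint angles; "qvel": joint speeds; "tau": joint torques, N m; "position": TCP position; "tcp_rot": TCP orientation; "force": force on the tool from outside, world axes, zero at the start; "moment": the same for the moment, N m; "opening": opening from 0.0 (shut) to 1.0 (fully open); "grasp_force": force on a finger pad.
Only numpy, scipy, OpenCV 4.12 (cv2) and the standard library are available. Lean on these libraries where they do the work, as an engineer would, in place of code of your own. Each camera call takes 0.05 s, during which the arm holds its last target. There are 200 camera calls.

## Task

The rinsed sample pots have to drain: while the steel drain tray stands flat, set exactly three of the five yellow pots in it, mouth down as they are, and leave the other two and everything else on the bench alone. Then grip the orange wedge by its black block and push it, flat on the bench and thin edge first, under the middle of the tray's plain end (the end away from the sink) until that end just lifts and both its feet stand about 5 mm clear of the bench, without shoving the tray along. Finish while still gripping the wedge in place there, so that the tray stays tipped towards its lip; do not let go.

Things in the scene. Friction and masses are not known exactly. Their poses are not given: they have to be found in the camera images.
- tray: steel drain tray loose on four rubber feet, 0.7 to 1.1 kg. Origin on the bench under its middle, z up. Pan 240 mm long (x) by 170 wide (y), inside 234 x 164; underside 8 mm, inner floor 11 mm, wall tops 30 mm above the bench; rim juts out 8 mm at the ends. +x: end with the open pouring lip, over the small sink, whose 0.2 m tap stands 290 mm from the tray's middle; -x: plain end, where the wedge goes in
- tray_end (a point): middle of the bottom edge of the tray's plain end (x -120 mm in the tray's frame), on the pan's underside, 8 mm above the bench while the tray is flat: the edge that the wedge lifts. The feet grip the bench: the tray does not slide if the wedge goes in straight and slowly
- tray_lip (a point): middle of the opening at the pouring-lip end (x +120 mm in the tray's frame), level with the inner floor, 11 mm above the bench
- tray_foot_l (a point): underside of the plain end's foot (20 mm across, 8 mm high) on the tray's +y side (x -95, y +60 mm); height 0 while it stands on the bench, so its height is how far that end has lifted
- tray_foot_r (a point): underside of the plain end's foot (20 mm across, 8 mm high) on the tray's -y side (x -95, y -60 mm); height 0 while it stands on the bench
- wedge_tip (a point): middle of the bottom of the wedge's thin edge. Wedge 130 mm long (x, thin edge at +x), flat, z up, 120 g: slippery orange ramp 90 mm long, 40 wide, 3 mm thick rising evenly to 28, then a black grip block. With its tip 18 mm in from the pan's edge it touches the pan's underside; each further 10 mm lifts that end 2.8 mm, for 2 to 4 N of push. It is to be kept in the grip
- wedge_grip (a point): centre of the wedge's black grip block, half-way up (24 mm above the bench), 110 mm behind the thin edge; same axes as the wedge; the block is 40 mm long (x), 30 mm wide (y, the way to pinch it) and 48 mm high
- pot1_c (a point): one of five identical yellow plastic sample pots, rinsed and standing mouth down: 40 mm across, 55 mm high, with a 45 mm wide, 4 mm high rim at the bottom; about 40 g. This point is its centre, half-way up (27.5 mm above what it stands on); z axis up
- pot2_c (a point): one of five identical yellow plastic sample pots, rinsed and standing mouth down: 40 mm across, 55 mm high, with a 45 mm wide, 4 mm high rim at the bottom; about 40 g. This point is its centre, half-way up (27.5 mm above what it stands on); z axis up
- pot3_c (a point): one of five identical yellow plastic sample pots, rinsed and standing mouth down: 40 mm across, 55 mm high, with a 45 mm wide, 4 mm high rim at the bottom; about 40 g. This point is its centre, half-way up (27.5 mm above what it stands on); z axis up
- pot4_c (a point): one of five identical yellow plastic sample pots, rinsed and standing mouth down: 40 mm across, 55 mm high, with a 45 mm wide, 4 mm high rim at the bottom; about 40 g. This point is its centre, half-way up (27.5 mm above what it stands on); z axis up
- pot5_c (a point): one of five identical yellow plastic sample pots, rinsed and standing mouth down: 40 mm across, 55 mm high, with a 45 mm wide, 4 mm high rim at the bottom; about 40 g. This point is its centre, half-way up (27.5 mm above what it stands on); z axis up
- dropper_c (a point): amber dropper bottle with a black cap, 38 mm across, 78 mm high; bystander; point half-way up
- jar_c (a point): cream specimen jar with a red screw lid, 52 mm across, 59 mm high; bystander; point half-way up
- weight_c (a point): steel check weight with a knob, 38 mm across, 54 mm high; bystander; point half-way up
- timer_c (a point): small white bench timer lying flat, 60 x 65 x 18 mm; bystander; point at its centre
- pen_c (a point): black and red marker pen lying on the bench, 135 mm long, 12 mm thick; bystander; point at its middle
Things that resemble listed ones, but are neither listed nor needed, are in the scene too. Leave any blue or green look-alike of the part that bears pot4_c alone.

How it is judged (in metres and radians):
On the way, in this order (a step that is already met when the one before it is completed fails the run):
1. exactly three pots stand mouth down inside the tray, let go of, with the tray still flat on its feet (((x of pot1_c in the frame of tray between -0.105 and 0.105 m and y of pot1_c in the frame of tray between -0.07 and 0.07 m and z of pot1_c in the frame of tray between 0.03 and 0.047 m and angle between pot1_c's own z axis and vertical below 0.15 rad and contact force between the fingers and pot1 below 0.5 N) or distance of pot1_c from where it was at the start of the episode below 0.03 m) and ((x of pot2_c in the frame of tray between -0.105 and 0.105 m and y of pot2_c in the frame of tray between -0.07 and 0.07 m and z of pot2_c in the frame of tray between 0.03 and 0.047 m and angle between pot2_c's own z axis and vertical below 0.15 rad and contact force between the fingers and pot2 below 0.5 N) or distance of pot2_c from where it was at the start of the episode below 0.03 m) and ((x of pot3_c in the frame of tray between -0.105 and 0.105 m and y of pot3_c in the frame of tray between -0.07 and 0.07 m and z of pot3_c in the frame of tray between 0.03 and 0.047 m and angle between pot3_c's own z axis and vertical below 0.15 rad and contact force between the fingers and pot3 below 0.5 N) or distance of pot3_c from where it was at the start of the episode below 0.03 m) and ((x of pot4_c in the frame of tray between -0.105 and 0.105 m and y of pot4_c in the frame of tray between -0.07 and 0.07 m and z of pot4_c in the frame of tray between 0.03 and 0.047 m and angle between pot4_c's own z axis and vertical below 0.15 rad and contact force between the fingers and pot4 below 0.5 N) or distance of pot4_c from where it was at the start of the episode below 0.03 m) and ((x of pot5_c in the frame of tray between -0.105 and 0.105 m and y of pot5_c in the frame of tray between -0.07 and 0.07 m and z of pot5_c in the frame of tray between 0.03 and 0.047 m and angle between pot5_c's own z axis and vertical below 0.15 rad and contact force between the fingers and pot5 below 0.5 N) or distance of pot5_c from where it was at the start of the episode below 0.03 m) and ((distance of each of pot1_c, pot2_c, pot3_c from where it was at the start of the episode above 0.03 m and distance of each of pot4_c, pot5_c from where it was at the start of the episode below 0.03 m) or (distance of each of pot1_c, pot2_c, pot4_c from where it was at the start of the episode above 0.03 m and distance of each of pot3_c, pot5_c from where it was at the start of the episode below 0.03 m) or (distance of each of pot1_c, pot2_c, pot5_c from where it was at the start of the episode above 0.03 m and distance of each of pot3_c, pot4_c from where it was at the start of the episode below 0.03 m) or (distance of each of pot1_c, pot3_c, pot4_c from where it was at the start of the episode above 0.03 m and distance of each of pot2_c, pot5_c from where it was at the start of the episode below 0.03 m) or (distance of each of pot1_c, pot3_c, pot5_c from where it was at the start of the episode above 0.03 m and distance of each of pot2_c, pot4_c from where it was at the start of the episode below 0.03 m) or (distance of each of pot1_c, pot4_c, pot5_c from where it was at the start of the episode above 0.03 m and distance of each of pot2_c, pot3_c from where it was at the start of the episode below 0.03 m) or (distance of each of pot1_c, pot5_c from where it was at the start of the episode below 0.03 m and distance of each of pot2_c, pot3_c, pot4_c from where it was at the start of the episode above 0.03 m) or (distance of each of pot1_c, pot4_c from where it was at the start of the episode below 0.03 m and distance of each of pot2_c, pot3_c, pot5_c from where it was at the start of the episode above 0.03 m) or (distance of each of pot1_c, pot3_c from where it was at the start of the episode below 0.03 m and distance of each of pot2_c, pot4_c, pot5_c from where it was at the start of the episode above 0.03 m) or (distance of each of pot1_c, pot2_c from where it was at the start of the episode below 0.03 m and distance of each of pot3_c, pot4_c, pot5_c from where it was at the start of the episode above 0.03 m)) and height (world z) of each of tray_foot_l, tray_foot_r below 0.0015 m), for 0.2 s.
2. the wedge, held by the fingers, carries the tray's plain end with both its feet off the bench (contact force between the fingers and wedge above 2 N and contact force between wedge and tray above 1 N and height (world z) of wedge_tip below 0.008 m and x of wedge_tip in the frame of tray between -0.12 and -0.03 m and y of wedge_tip in the frame of tray between -0.04 and 0.04 m and angle between wedge_tip's own z axis and vertical below 0.12 rad and height (world z) of tray_foot_l between 0.002 and 0.01 m and height (world z) of tray_foot_r between 0.002 and 0.01 m), for 0.2 s.
At the end, for the whole second after the job is handed in: Exactly three pots mouth down in the tray, untouched; the other two within 30 mm of their places. Fingers grip the wedge, flat, tip under the plain end within 40 mm of its middle, carrying it; both its feet 2 to 10 mm up. Robot off the tray; lip moved under 25 mm, other things under 30 mm (all of step 2 and ((x of pot1_c in the frame of tray between -0.105 and 0.105 m and y of pot1_c in the frame of tray between -0.07 and 0.07 m and z of pot1_c in the frame of tray between 0.03 and 0.047 m and angle between pot1_c's own z axis and vertical below 0.15 rad and contact force between the fingers and pot1 below 0.5 N) or distance of pot1_c from where it was at the start of the episode below 0.03 m) and ((x of pot2_c in the frame of tray between -0.105 and 0.105 m and y of pot2_c in the frame of tray between -0.07 and 0.07 m and z of pot2_c in the frame of tray between 0.03 and 0.047 m and angle between pot2_c's own z axis and vertical below 0.15 rad and contact force between the fingers and pot2 below 0.5 N) or distance of pot2_c from where it was at the start of the episode below 0.03 m) and ((x of pot3_c in the frame of tray between -0.105 and 0.105 m and y of pot3_c in the frame of tray between -0.07 and 0.07 m and z of pot3_c in the frame of tray between 0.03 and 0.047 m and angle between pot3_c's own z axis and vertical below 0.15 rad and contact force between the fingers and pot3 below 0.5 N) or distance of pot3_c from where it was at the start of the episode below 0.03 m) and ((x of pot4_c in the frame of tray between -0.105 and 0.105 m and y of pot4_c in the frame of tray between -0.07 and 0.07 m and z of pot4_c in the frame of tray between 0.03 and 0.047 m and angle between pot4_c's own z axis and vertical below 0.15 rad and contact force between the fingers and pot4 below 0.5 N) or distance of pot4_c from where it was at the start of the episode below 0.03 m) and ((x of pot5_c in the frame of tray between -0.105 and 0.105 m and y of pot5_c in the frame of tray between -0.07 and 0.07 m and z of pot5_c in the frame of tray between 0.03 and 0.047 m and angle between pot5_c's own z axis and vertical below 0.15 rad and contact force between the fingers and pot5 below 0.5 N) or distance of pot5_c from where it was at the start of the episode below 0.03 m) and ((distance of each of pot1_c, pot2_c, pot3_c from where it was at the start of the episode above 0.03 m and distance of each of pot4_c, pot5_c from where it was at the start of the episode below 0.03 m) or (distance of each of pot1_c, pot2_c, pot4_c from where it was at the start of the episode above 0.03 m and distance of each of pot3_c, pot5_c from where it was at the start of the episode below 0.03 m) or (distance of each of pot1_c, pot2_c, pot5_c from where it was at the start of the episode above 0.03 m and distance of each of pot3_c, pot4_c from where it was at the start of the episode below 0.03 m) or (distance of each of pot1_c, pot3_c, pot4_c from where it was at the start of the episode above 0.03 m and distance of each of pot2_c, pot5_c from where it was at the start of the episode below 0.03 m) or (distance of each of pot1_c, pot3_c, pot5_c from where it was at the start of the episode above 0.03 m and distance of each of pot2_c, pot4_c from where it was at the start of the episode below 0.03 m) or (distance of each of pot1_c, pot4_c, pot5_c from where it was at the start of the episode above 0.03 m and distance of each of pot2_c, pot3_c from where it was at the start of the episode below 0.03 m) or (distance of each of pot1_c, pot5_c from where it was at the start of the episode below 0.03 m and distance of each of pot2_c, pot3_c, pot4_c from where it was at the start of the episode above 0.03 m) or (distance of each of pot1_c, pot4_c from where it was at the start of the episode below 0.03 m and distance of each of pot2_c, pot3_c, pot5_c from where it was at the start of the episode above 0.03 m) or (distance of each of pot1_c, pot3_c from where it was at the start of the episode below 0.03 m and distance of each of pot2_c, pot4_c, pot5_c from where it was at the start of the episode above 0.03 m) or (distance of each of pot1_c, pot2_c from where it was at the start of the episode below 0.03 m and distance of each of pot3_c, pot4_c, pot5_c from where it was at the start of the episode above 0.03 m)) and contact force between each of the fingers, the arm and tray below 0.5 N and distance of tray_lip from where it was at the start of the episode below 0.025 m and distance of each of dropper_c, jar_c, weight_c, timer_c, pen_c from where it was at the start of the episode below 0.03 m); the arm keeps its last pose, push and grip.
It fails at once if the tray is shoved more than 30 mm along the bench (distance of any of tray_lip, tray from where it was at the start of the episode above 0.03 m).
It fails at once if the plain end is tipped up more than 20 mm (height (world z) of any of tray_foot_l, tray_foot_r above 0.02 m).
It fails at once if a pot is knocked over (angle between any of pot1_c, pot2_c, pot3_c, pot4_c, pot5_c's own z axis and vertical above 0.7 rad).
It fails at once if a bystander is moved more than 30 mm (distance of any of dropper_c, jar_c, weight_c, timer_c, pen_c from where it was at the start of the episode above 0.03 m).
It also fails if it takes over 72 s, if anything falls off the work surface, if the arm or the gripper's body presses on something with over 40 N, if the wrist force passes 120 N, or if a joint passes its speed limit or range.

## Working session

There is one attempt and no reset: what is moved stays moved. The work goes in short steps, Python scripts to look and compute and a tool call to move; the robot and the scene stay as the last step left them, time stands still between calls to the robot, and variables do not carry over. Pictures are saved under pics/ and viewed, at most 10 in all, crops included, and the job is handed in when it is done.

Besides the shell and the picture viewer there is one more tool, called after ">>>" as name(argument=value, ...) on one line, values as JSON. jog_arm: Moves the arm, as the interface text tells. Its arguments: {"type":"object","properties":{"rows":{"type":"string"}},"required":["rows"]}

```bash
mkdir -p pics
cat > h.py <<'E'
import numpy as np, cv2
from rig import bot, capture, search_frame, outline_of, spot_point
def save(p,n): cv2.imwrite(f'pics/{n}.png',p['pixels'][:,:,::-1])
E
python3 - <<'E'
from h import *
s=bot.read_state(); print(s['time_s'],s['position'],np.round(s['tcp_rot'],3).tolist(),s['force'],s['opening'])
names="tray tray_end tray_lip wedge_tip wedge_grip pot1_c dropper_c jar_c weight_c timer_c pen_c".split()
for cam in("top","side"):
    p=capture(cam); save(p,cam+'0')
    for n in names:
        print(cam,n,[(np.round(d['point'],3).tolist(),round(d['conf'],2)) for d in spot_point(n,p)][:9])
E
```

```text
0.0 [ 0.26538406 -0.56509826  0.24357977] [[0.905, 0.425, -0.001], [0.425, -0.905, 0.002], [0.0, -0.002, -1.0]] [-0.48175721 -0.54091645 -0.52650308] 0.9957174382215203
top tray [([0.553, 0.257, -0.0], 0.74), ([0.618, -0.039, 0.002], 0.46)]
top tray_end [([0.546, 0.14, 0.009], 0.78), ([0.545, -0.378, 0.026], 0.3)]
top tray_lip [([0.56, 0.381, 0.012], 0.96), ([0.451, -0.396, 0.03], 0.3)]
top wedge_tip [([0.623, -0.042, 0.002], 0.77)]
top wedge_grip [([0.514, -0.067, 0.02], 0.63)]
top pot1_c [([0.44, -0.179, 0.025], 0.48)]
top dropper_c [([0.448, -0.302, 0.038], 0.69), ([0.562, 0.375, 0.015], 0.22)]
top jar_c [([0.451, -0.396, 0.026], 0.89)]
top weight_c [([0.644, -0.278, 0.023], 0.67)]
top timer_c [([0.742, 0.09, 0.009], 0.82), ([0.453, -0.394, 0.029], 0.31)]
top pen_c [([0.545, -0.377, 0.025], 0.54), ([0.726, -0.055, 0.005], 0.49)]
side tray [([0.552, 0.259, -0.0], 0.62)]
side tray_end [([0.548, 0.138, 0.009], 0.65)]
side tray_lip [([0.558, 0.378, 0.009], 0.83)]
side wedge_tip [([0.615, -0.041, 0.005], 0.94)]
side wedge_grip [([0.51, -0.065, 0.023], 0.95)]
side pot1_c [([0.443, -0.178, 0.026], 0.78), ([0.645, -0.283, 0.022], 0.22)]
side dropper_c [([0.445, -0.3, 0.04], 0.49)]
side jar_c [([0.452, -0.39, 0.033], 0.61)]
side weight_c [([0.644, -0.285, 0.026], 0.72)]
side timer_c [([0.745, 0.094, 0.011], 0.68)]
side pen_c [([0.726, -0.057, 0.005], 0.64), ([0.545, -0.181, 0.026], 0.43), ([0.619, -0.043, 0.001], 0.19)]
```

```bash
ls; ls pics
```

```text
h.py
pics
side0.png
top0.png
```

View pics/top0.png

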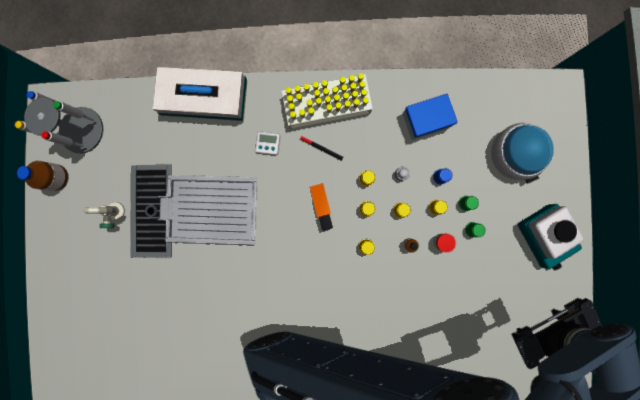

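View pics/side0.png

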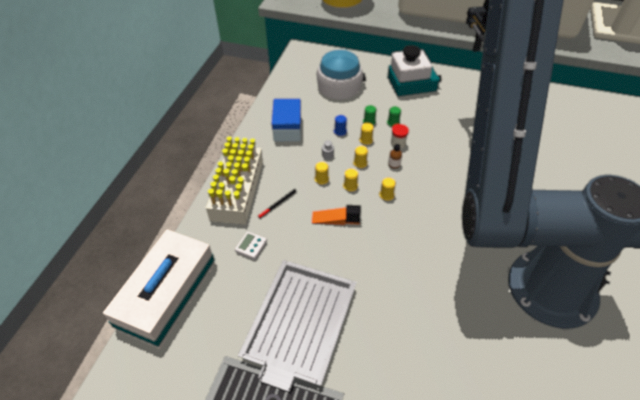

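Run:
```python
from h import *
for cam in("top","side"):
    p=capture(cam)
    for n in ["pot1_c","pot2_c","pot3_c","pot4_c","pot5_c"]:
        print(cam,n,[(np.round(d['point'],3).tolist(),round(d['conf'],2)) for d in search_frame(n,p)+spot_point(n,p)][:9])
    hsv=cv2.cvtColor(p['pixels'],cv2.COLOR_RGB2HSV)
    m=cv2.inRange(hsv,(22,120,90),(34,255,255))
    k,l,st,c=cv2.connectedComponentsWithStats(m)
    K=np.array([[p['fx'],0,p['cx']],[0,p['fy'],p['cy']],[0,0,1]])
    for i in range(1,k):
        if st[i,4]<60: continue
        x=cv2.undistortPoints(c[i].reshape(1,1,2),K,np.array(p['distortion'])).ravel()
        d=p['R'].T@np.r_[x,1]; o=-p['R'].T@p['t']
        print(cam,st[i],c[i].round(1),[np.round(o+d*(z-o[2])/d[2],3)[:2].tolist() for z in(.0275,.055)])
    print('cam',o)
```

```text
top pot1_c [([0.642, -0.276, 0.036], 0.58), ([0.441, -0.175, 0.054], 0.57), ([0.441, -0.177, 0.025], 0.45)]
top pot2_c [([0.547, -0.178, 0.056], 0.51), ([0.546, -0.178, 0.027], 0.75), ([0.644, -0.278, 0.028], 0.37), ([0.548, -0.376, 0.025], 0.17)]
top pot3_c [([0.633, -0.177, 0.06], 0.68), ([0.635, -0.183, 0.03], 0.67), ([0.548, -0.178, 0.028], 0.16)]
top pot4_c [([0.639, -0.387, 0.058], 0.79), ([0.554, 0.266, 0.011], 0.72), ([0.548, -0.37, 0.054], 0.62), ([0.558, -0.464, 0.055], 0.62), ([0.481, -0.476, 0.056], 0.53), ([0.559, -0.471, 0.032], 0.83), ([0.636, -0.394, 0.029], 0.8), ([0.482, -0.484, 0.028], 0.72), ([0.547, -0.377, 0.028], 0.63)]
top pot5_c [([0.54, -0.272, 0.057], 0.62), ([0.641, -0.275, 0.037], 0.29), ([0.513, -0.066, 0.024], 0.45)]
top [332  86  10  23 105] [336.6  97.4] [[0.863, -0.104], [0.856, -0.103]]
top [325  95   8  15  69] [328.1 102.4] [[0.85, -0.079], [0.843, -0.079]]
top [360 170  16  16 176] [367.7 177.1] [[0.636, -0.186], [0.634, -0.183]]
top [360 201  16  16 175] [367.6 208.2] [[0.549, -0.183], [0.549, -0.181]]
top [429 200  19  15 175] [439.5 206.3] [[0
[... 756 characters left out ...]
0.471, 0.028], 0.52)]
side pot5_c [([0.537, -0.266, 0.036], 0.59), ([0.54, -0.277, 0.028], 0.76), ([0.559, 0.378, 0.012], 0.67)]
side [323   0  39   7 211] [342.    2.5] [[0.827, -1.123], [0.814, -1.073]]
side [360 122  14  23 233] [366.5 132.9] [[0.55, -0.381], [0.545, -0.351]]
side [ 208  136   47   63 1368] [232.4 166.1] [[0.889, -0.134], [0.875, -0.11]]
side [354 146  14  22 240] [360.5 156.6] [[0.544, -0.276], [0.539, -0.249]]
side [315 162  13  23 249] [321.3 172.8] [[0.636, -0.181], [0.629, -0.157]]
side [344 169  14  22 258] [350.5 179.6] [[0.55, -0.18], [0.545, -0.155]]
side [380 178  15  23 270] [387.4 188.8] [[0.444, -0.175], [0.442, -0.151]]
cam [0.37130496 0.71314977 1.02834245]
```

The top view shows yellow pots at pixels (368,177), (368,208), (367,247), (402,210) and (440,207), the wedge at (320,207) and the tray at (212,210). The side view agrees. I'll move the three pots nearest the tray: A (0.635,-0.183), B (0.443,-0.178) and C (0.546,-0.180).

```bash
cat >> h.py <<'E'
from scipy.spatial.transform import Rotation as Ro
def plan(*tg):   # each (x,y,z,heading of tool x in deg), all relative to the present pose
    s=bot.read_state(); P=np.array(s['position']); R=np.array(s['tcp_rot'])
    print('t',round(s['time_s'],2),'P',P.round(4),'hd',round(np.degrees(np.arctan2(R[1,0],R[0,0])),1),'F',np.round(s['force'],1),'op',round(s['opening'],3),'gf',s['grasp_force'])
    for x,y,z,h in tg:
        c,n=np.cos(np.radians(h)),np.sin(np.radians(h))
        G=np.array([[c,n,0],[n,-c,0],[0,0,-1]])
        print((R.T@(np.array([x,y,z])-P)/.5).round(4),(Ro.from_matrix(R.T@G).as_rotvec()/(np.pi/4)).round(4))
E
python3 -c "
from h import *
plan((.635,-.183,.15,65),(.635,-.183,.15,90))"
```

```text
t 2.3 P [ 0.2656 -0.5658  0.2446] hd 25.1 F [ 0.5 -0.2  0.1] op 1.002 gf 0.0
[ 0.9941 -0.3791  0.1891] [ 1.000e-04  0.000e+00 -8.857e-01]
[ 0.9941 -0.3791  0.1891] [ 0.      0.     -1.4412]
```

>>> jog_arm(rows="0.8 0.3 -0.11 0.06 0 0 -0.3; 0.8 0.6 -0.22 0.12 0 0 -0.6; 0.8 0.994 -0.379 0.19 0 0 -0.886; 0.8 0.994 -0.379 0.19 0 0 -0.886; 0.8 0.994 -0.379 0.19 0 0 -0.886; 0.8 0.994 -0.379 0.19 0 0 -0.886; 0.8 0.994 -0.379 0.19 0 0 -0.886; 0.8 0.994 -0.379 0.19 0 0 -0.886; 0.8 0.994 -0.379 0.19 0 0 -0.886; 0.8 0.994 -0.379 0.19 0 0 -0.886; 0.8 0.994 -0.379 0.19 0 0 -0.886; 0.8 0.994 -0.379 0.19 0 0 -0.886; 0.8 0.994 -0.379 0.19 0 0 -0.886; 0.8 0.994 -0.379 0.19 0 0 -0.886; 0.8 0.994 -0.379 0.19 0 0 -0.886; 0.8 0.994 -0.379 0.19 0 0 -0.886")

```text
time_s: 3.63
position: [0.6346, -0.183, 0.1493]
tcp_rot: [[0.422, 0.907, -0.001], [0.907, -0.422, -0.0], [-0.001, -0.001, -1.0]]
force: [0.1, -1.1, 0.3]
opening: 0.797
grasp_force: 0.0
```

```bash
python3 -c "
from h import *
plan((.635,-.183,.10,90),(.635,-.183,.043,90))"
```

```text
t 3.63 P [ 0.6346 -0.183   0.1493] hd 65.1 F [ 0.1 -1.1  0.3] op 0.797 gf 0.0
[0.0004 0.0007 0.0987] [-0.0011  0.0006 -0.5541]
[0.0005 0.0008 0.2127] [-0.0011  0.0006 -0.5541]
```

>>> jog_arm(rows="0.8 0 0 0 0 0 -0.554; 0.8 0 0 0.03 0 0 -0.554; 0.8 0 0 0.06 0 0 -0.554; 0.8 0 0 0.1 0 0 -0.554; 0.8 0 0 0.14 0 0 -0.554; 0.8 0 0 0.18 0 0 -0.554; 0.8 0 0 0.21 0 0 -0.554; 0.8 0 0 0.213 0 0 -0.554; 0.8 0 0 0.213 0 0 -0.554; 0 0 0 0.213 0 0 -0.554; 0 0 0 0.213 0 0 -0.554; 0 0 0 0.213 0 0 -0.554; 0 0 0 0.213 0 0 -0.554; 0 0 0 0.213 0 0 -0.554; 0 0 0 0.213 0 0 -0.554; 0 0 0 0.213 0 0 -0.554")

```text
time_s: 4.97
position: [0.6353, -0.1831, 0.0437]
tcp_rot: [[0.001, 1.0, 0.001], [1.0, -0.001, -0.0], [-0.0, 0.001, -1.0]]
force: [-0.2, -0.0, 3.0]
opening: 0.452
grasp_force: 30.0
```

```bash
python3 -c "
from h import *
plan((.635,-.183,.14,90),(.556,.322,.14,90),(.556,.322,.056,90))"
```

```text
t 4.97 P [ 0.6353 -0.1831  0.0437] hd 90.0 F [-0.2 -0.   3. ] op 0.452 gf 30.000327774323523
[ 0.     -0.0004 -0.1927] [ 0.0009  0.0005 -0.001 ]
[ 1.0099 -0.1591 -0.1932] [ 0.0009  0.0005 -0.001 ]
[ 1.01   -0.1592 -0.0252] [ 0.0009  0.0005 -0.001 ]
```

>>> jog_arm(rows="0 0 0 -0.04 0 0 0; 0 0 0 -0.1 0 0 0; 0 0.03 0 -0.16 0 0 0; 0 0.08 -0.01 -0.19 0 0 0; 0 0.15 -0.02 -0.19 0 0 0; 0 0.23 -0.035 -0.19 0 0 0; 0 0.31 -0.05 -0.19 0 0 0; 0 0.39 -0.06 -0.19 0 0 0; 0 0.47 -0.075 -0.19 0 0 0; 0 0.55 -0.09 -0.19 0 0 0; 0 0.63 -0.1 -0.19 0 0 0; 0 0.71 -0.11 -0.19 0 0 0; 0 0.79 -0.125 -0.19 0 0 0; 0 0.87 -0.14 -0.19 0 0 0; 0 0.94 -0.15 -0.19 0 0 0; 0 0.98 -0.16 -0.19 0 0 0; 0 1 -0.16 -0.17 0 0 0; 0 1 -0.16 -0.13 0 0 0; 0 1 -0.16 -0.11 0 0 0; 0 1 -0.16 -0.11 0 0 0")

```text
time_s: 6.63
position: [0.5533, 0.3154, 0.0946]
tcp_rot: [[0.001, 1.0, -0.007], [1.0, -0.001, -0.003], [-0.003, -0.007, -1.0]]
force: [-0.8, -0.1, 0.1]
opening: 0.453
grasp_force: 30.0
```

Run:
```python
from h import *
plan((.5555,.318,.055,90),(.546,-.18,.14,90))
p=capture('side'); save(p,'s1')
for n in('tray','tray_end','tray_lip','pot2_c'):print(n,[(np.round(d['point'],3).tolist(),round(d['conf'],2)) for d in spot_point(n,p)])
cv2.imwrite('pics/s1c.png',cv2.resize(p['pixels'][200:400,180:440,::-1],None,fx=3,fy=3))
```

```text
t 6.63 P [0.5533 0.3154 0.0946] hd 89.9 F [-0.8 -0.1  0.1] op 0.453 gf 29.999928753823042
[0.0055 0.0048 0.0791] [-0.0085  0.0037 -0.0019]
[-0.9911 -0.0138 -0.0879] [-0.0085  0.0037 -0.0019]
tray []
tray_end [([0.544, 0.138, 0.008], 0.71)]
tray_lip [([0.559, 0.374, 0.011], 0.64), ([0.546, 0.135, 0.006], 0.53)]
pot2_c [([0.546, -0.182, 0.029], 0.57)]
```

View pics/s1c.png

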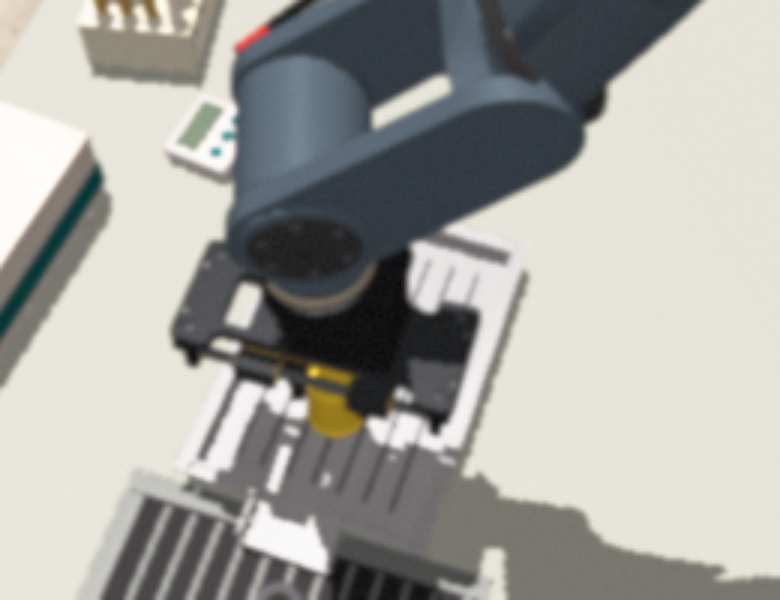

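The crop shows the pot held over the lip half of the tray at (335,400), with both walls clear. I'll lower it and release.

>>> jog_arm(rows="0 0 0 0.03 0 0 0; 0 0 0 0.06 0 0 0; 0 0 0 0.08 0 0 0; 0 0 0 0.086 0 0 0; 0 0 0 0.087 0 0 0; 0 0 0 0.087 0 0 0; 0 0 0 0.087 0 0 0; 0.4 0 0 0.087 0 0 0; 0.6 0 0 0.087 0 0 0; 0.7 0 0 0.087 0 0 0; 0.7 0 0 0.087 0 0 0; 0.7 0 0 0.087 0 0 0; 0.7 0 0 0.06 0 0 0; 0.7 0 0 0.02 0 0 0; 0.7 0 0 -0.05 0 0 0; 0.7 0 0 -0.1 0 0 0; 0.7 0 0 -0.1 0 0 0")

```text
time_s: 8.3
position: [0.5592, 0.3186, 0.1551]
tcp_rot: [[0.001, 1.0, 0.012], [1.0, -0.001, 0.004], [0.004, 0.012, -1.0]]
force: [0.8, 0.3, 0.2]
opening: 0.699
grasp_force: 0.0
```

Run:
```python
from h import *
plan((.546,-.18,.14,90),(.546,-.18,.043,90))
```

```text
t 8.3 P [0.5592 0.3186 0.1551] hd 90.0 F [0.8 0.3 0.2] op 0.699 gf 0.0
[-0.9973 -0.0259  0.0255] [ 0.015  -0.0055 -0.0011]
[-0.9981 -0.0282  0.2195] [ 0.015  -0.0055 -0.0011]
```

>>> jog_arm(rows="0.75 -0.04 0 0 0 0 0; 0.75 -0.12 0 0 0 0 0; 0.75 -0.2 0 0 0 0 0; 0.75 -0.28 0 0 0 0 0; 0.75 -0.36 0 0 0 0 0; 0.75 -0.44 -0.01 0 0 0 0; 0.75 -0.52 -0.01 0 0 0 0; 0.75 -0.6 -0.01 0 0 0 0; 0.75 -0.68 -0.01 0 0 0 0; 0.75 -0.76 -0.015 0 0 0 0; 0.75 -0.84 -0.015 0.02 0 0 0; 0.75 -0.91 -0.018 0.04 0 0 0; 0.75 -0.96 -0.018 0.06 0 0 0; 0.75 -0.985 -0.018 0.06 0 0 0; 0.75 -0.994 -0.018 0.06 0 0 0; 0.75 -0.994 -0.018 0.06 0 0 0; 0.75 -0.994 -0.018 0.06 0 0 0; 0.75 -0.994 -0.018 0.06 0 0 0")

```text
time_s: 9.8
position: [0.546, -0.1782, 0.1187]
tcp_rot: [[-0.001, 1.0, 0.0], [1.0, 0.001, 0.0], [0.0, 0.0, -1.0]]
force: [0.2, 0.4, -0.1]
opening: 0.75
grasp_force: 0.0
```

Run:
```python
from h import *
plan((.546,-.18,.043,90))
```

```text
t 9.8 P [ 0.546  -0.1782  0.1187] hd 90.1 F [ 0.2  0.4 -0.1] op 0.75 gf 0.0
[-3.700e-03 -1.000e-04  1.513e-01] [ 0.0002 -0.0004  0.0011]
```

>>> jog_arm(rows="0.75 -0.003 0 0.03 0 0 0; 0.75 -0.003 0 0.08 0 0 0; 0.75 -0.003 0 0.12 0 0 0; 0.75 -0.003 0 0.145 0 0 0; 0.75 -0.003 0 0.151 0 0 0; 0.75 -0.003 0 0.151 0 0 0; 0 -0.003 0 0.151 0 0 0; 0 -0.003 0 0.151 0 0 0; 0 -0.003 0 0.151 0 0 0; 0 -0.003 0 0.151 0 0 0; 0 -0.003 0 0.151 0 0 0; 0 -0.003 0 0.151 0 0 0; 0 -0.003 0 0.151 0 0 0; 0 -0.003 0 0.12 0 0 0; 0 -0.003 0 0.07 0 0 0; 0 -0.003 0 0 0 0 0; 0 -0.003 0 -0.04 0 0 0; 0 -0.003 0 -0.04 0 0 0; 0 -0.003 0 -0.04 0 0 0")

```text
time_s: 11.38
position: [0.5464, -0.1818, 0.1391]
tcp_rot: [[0.001, 1.0, 0.002], [1.0, -0.001, -0.001], [-0.001, 0.002, -1.0]]
force: [-1.3, -0.3, -0.2]
opening: 0.452
grasp_force: 30.0
```

Run:
```python
from h import *
plan((.5525,.258,.14,90),(.5525,.258,.055,90))
```

```text
t 11.38 P [ 0.5464 -0.1818  0.1391] hd 89.9 F [-1.3 -0.3 -0.2] op 0.452 gf 29.999259123578668
[ 0.8796  0.0112 -0.0028] [ 0.0028  0.0017 -0.0013]
[0.8798 0.0109 0.1671] [ 0.0028  0.0017 -0.0013]
```

>>> jog_arm(rows="0 0.03 0 0 0 0 0; 0 0.09 0 0 0 0 0; 0 0.17 0 0 0 0 0; 0 0.25 0 0 0 0 0; 0 0.33 0 0 0 0 0; 0 0.41 0.01 0 0 0 0; 0 0.49 0.01 0 0 0 0; 0 0.57 0.01 0 0 0 0; 0 0.65 0.01 0 0 0 0; 0 0.73 0.012 0 0 0 0; 0 0.8 0.012 0 0 0 0; 0 0.85 0.012 0 0 0 0; 0 0.872 0.012 0 0 0 0; 0 0.877 0.012 0.03 0 0 0; 0 0.877 0.012 0.06 0 0 0; 0 0.877 0.012 0.08 0 0 0; 0 0.877 0.012 0.08 0 0 0; 0 0.877 0.012 0.08 0 0 0; 0 0.877 0.012 0.08 0 0 0")

```text
time_s: 12.97
position: [0.5525, 0.2565, 0.098]
tcp_rot: [[0.002, 1.0, -0.0], [1.0, -0.002, -0.0], [-0.0, -0.0, -1.0]]
force: [-0.2, 0.4, -1.6]
opening: 0.448
grasp_force: 30.0
```

Run:
```python
from h import *
plan((.5525,.258,.055,90))
```

```text
t 12.97 P [0.5525 0.2565 0.098 ] hd 89.9 F [-0.2  0.4 -1.6] op 0.448 gf 29.99927317723632
[ 0.003 -0.     0.086] [-0.0003  0.0001 -0.0025]
```

>>> jog_arm(rows="0 0 0 0.03 0 0 0; 0 0 0 0.06 0 0 0; 0 0 0 0.08 0 0 0; 0 0 0 0.086 0 0 0; 0 0 0 0.087 0 0 0; 0 0 0 0.087 0 0 0; 0 0 0 0.087 0 0 0; 0.4 0 0 0.087 0 0 0; 0.6 0 0 0.087 0 0 0; 0.7 0 0 0.087 0 0 0; 0.7 0 0 0.087 0 0 0; 0.7 0 0 0.087 0 0 0; 0.7 0 0 0.06 0 0 0; 0.7 0 0 0.02 0 0 0; 0.7 0 0 -0.04 0 0 0; 0.7 0 0 -0.08 0 0 0; 0.7 0 0 -0.1 0 0 0; 0.7 0 0 -0.1 0 0 0; 0.7 0 0 -0.1 0 0 0")

```text
time_s: 14.55
position: [0.5522, 0.257, 0.148]
tcp_rot: [[0.001, 1.0, 0.0], [1.0, -0.001, 0.0], [0.0, 0.0, -1.0]]
force: [-0.0, -0.2, -0.3]
opening: 0.697
grasp_force: 0.0
```

Run:
```python
from h import *
plan((.443,-.178,.12,90),(.443,-.178,.043,90))
```

```text
t 14.55 P [0.5522 0.257  0.148 ] hd 89.9 F [-0.  -0.2 -0.3] op 0.697 gf 0.0
[-0.8702 -0.2176  0.0559] [ 0.0003 -0.0001 -0.0013]
[-0.8702 -0.2176  0.2099] [ 0.0003 -0.0001 -0.0013]
```

>>> jog_arm(rows="0.75 -0.04 -0.01 0 0 0 0; 0.75 -0.12 -0.03 0 0 0 0; 0.75 -0.2 -0.05 0 0 0 0; 0.75 -0.28 -0.07 0 0 0 0; 0.75 -0.36 -0.09 0 0 0 0; 0.75 -0.44 -0.11 0 0 0 0; 0.75 -0.52 -0.13 0 0 0 0; 0.75 -0.6 -0.15 0 0 0 0; 0.75 -0.68 -0.17 0 0 0 0; 0.75 -0.76 -0.19 0.02 0 0 0; 0.75 -0.82 -0.205 0.04 0 0 0; 0.75 -0.855 -0.214 0.056 0 0 0; 0.75 -0.867 -0.217 0.056 0 0 0; 0.75 -0.87 -0.218 0.056 0 0 0; 0.75 -0.87 -0.218 0.056 0 0 0; 0.75 -0.87 -0.218 0.056 0 0 0; 0.75 -0.87 -0.218 0.056 0 0 0")

```text
time_s: 15.97
position: [0.4432, -0.1764, 0.1202]
tcp_rot: [[-0.001, 1.0, -0.0], [1.0, 0.001, 0.0], [0.0, -0.0, -1.0]]
force: [-0.0, 0.3, -0.1]
opening: 0.751
grasp_force: 0.0
```

Run:
```python
from h import *
plan((.443,-.178,.043,90))
```

```text
t 15.97 P [ 0.4432 -0.1764  0.1202] hd 90.1 F [-0.   0.3 -0.1] op 0.751 gf 0.0
[-0.0032 -0.0004  0.1545] [-0.0001 -0.0004  0.0013]
```

>>> jog_arm(rows="0.75 -0.003 0 0.03 0 0 0; 0.75 -0.003 0 0.08 0 0 0; 0.75 -0.003 0 0.12 0 0 0; 0.75 -0.003 0 0.147 0 0 0; 0.75 -0.003 0 0.154 0 0 0; 0.75 -0.003 0 0.154 0 0 0; 0 -0.003 0 0.154 0 0 0; 0 -0.003 0 0.154 0 0 0; 0 -0.003 0 0.154 0 0 0; 0 -0.003 0 0.154 0 0 0; 0 -0.003 0 0.154 0 0 0; 0 -0.003 0 0.154 0 0 0; 0 -0.003 0 0.154 0 0 0; 0 -0.003 0 0.12 0 0 0; 0 -0.003 0 0.07 0 0 0; 0 -0.003 0 0 0 0 0; 0 -0.003 0 -0.04 0 0 0; 0 -0.003 0 -0.04 0 0 0; 0 -0.003 0 -0.04 0 0 0")

```text
time_s: 17.55
position: [0.4434, -0.1797, 0.1409]
tcp_rot: [[0.001, 1.0, 0.002], [1.0, -0.001, -0.002], [-0.002, 0.002, -1.0]]
force: [0.2, -0.1, -0.5]
opening: 0.45
grasp_force: 30.0
```

Run:
```python
from h import *
plan((.5495,.198,.14,90),(.5495,.198,.098,90))
```

```text
t 17.55 P [ 0.4434 -0.1797  0.1409] hd 89.9 F [ 0.2 -0.1 -0.5] op 0.45 gf 29.999942081049085
[0.7557 0.2113 0.0011] [ 0.0029  0.0021 -0.0014]
[0.7559 0.2111 0.0851] [ 0.0029  0.0021 -0.0014]
```

>>> jog_arm(rows="0 0.03 0.01 0 0 0 0; 0 0.09 0.03 0 0 0 0; 0 0.16 0.05 0 0 0 0; 0 0.24 0.07 0 0 0 0; 0 0.32 0.09 0 0 0 0; 0 0.4 0.11 0 0 0 0; 0 0.48 0.13 0 0 0 0; 0 0.56 0.15 0 0 0 0; 0 0.63 0.18 0 0 0 0; 0 0.69 0.2 0 0 0 0; 0 0.735 0.21 0 0 0 0; 0 0.75 0.211 0.01 0 0 0; 0 0.753 0.211 0.03 0 0 0; 0 0.753 0.211 0.06 0 0 0; 0 0.753 0.211 0.085 0 0 0; 0 0.753 0.211 0.085 0 0 0; 0 0.753 0.211 0.085 0 0 0; 0 0.753 0.211 0.085 0 0 0")

```text
time_s: 19.05
position: [0.5485, 0.1959, 0.097]
tcp_rot: [[0.002, 1.0, -0.001], [1.0, -0.002, -0.0], [-0.0, -0.001, -1.0]]
force: [0.1, 0.7, 0.1]
opening: 0.453
grasp_force: 30.0
```

Run:
```python
from h import *
plan((.5495,.198,.055,90))
```

```text
t 19.05 P [0.5485 0.1959 0.097 ] hd 89.9 F [0.1 0.7 0.1] op 0.453 gf 30.00002662651241
[0.0043 0.0022 0.0841] [-0.0019  0.0005 -0.0031]
```

>>> jog_arm(rows="0 0 0 0.03 0 0 0; 0 0 0 0.06 0 0 0; 0 0 0 0.078 0 0 0; 0 0 0 0.083 0 0 0; 0 0 0 0.085 0 0 0; 0 0 0 0.085 0 0 0; 0 0 0 0.085 0 0 0; 0.4 0 0 0.085 0 0 0; 0.6 0 0 0.085 0 0 0; 0.7 0 0 0.085 0 0 0; 0.7 0 0 0.085 0 0 0; 0.7 0 0 0.085 0 0 0; 0.7 0 0 0.06 0 0 0; 0.7 0 0 0.02 0 0 0; 0.7 0 0 -0.04 0 0 0; 0.7 -0.06 0 -0.08 0 0 0; 0.7 -0.14 -0.02 -0.1 0 0 0; 0.7 -0.22 -0.03 -0.1 0 0 0; 0.7 -0.3 -0.05 -0.1 0 0 0; 0.7 -0.3 -0.05 -0.1 0 0 0")

```text
time_s: 20.72
position: [0.5226, 0.0413, 0.1488]
tcp_rot: [[0.007, 1.0, -0.0], [1.0, -0.007, -0.002], [-0.002, -0.0, -1.0]]
force: [-0.4, 1.0, 0.9]
opening: 0.702
grasp_force: 0.0
```

Run:
```python
from h import *
plan((.512,-.066,.12,45),(.512,-.066,.12,12.6))
for cam in('top','side'):
  p=capture(cam); save(p,cam+'2')
  for n in('tray','tray_end','tray_lip','wedge_tip','wedge_grip'):print(n,[(np.round(d['point'],3).tolist(),round(d['conf'],2)) for d in spot_point(n,p)])
  for n in ('wedge_tip','tray'):
    r=outline_of(n,p)
    if not r: continue
    m=r[0]['region'].astype(np.uint8); print(n,r[0]['conf'],m.sum())
    c=max(cv2.findContours(m,0,1)[0],key=cv2.contourArea)
    b=cv2.boxPoints(cv2.minAreaRect(c))
    K=np.array([[p['fx'],0,p['cx']],[0,p['fy'],p['cy']],[0,0,1]])
    x=cv2.undistortPoints(b.reshape(-1,1,2).astype(float),K,np.array(p['distortion'])).reshape(-1,2)
    o=-p['R'].T@p['t']
    z=.01 if n[0]=='w' else .03
    for q in x:
      d=p['R'].T@np.r_[q,1]; print('  ',np.round(o+d*(z-o[2])/d[2],3)[:2])
  cv2.imwrite(f'pics/{cam}2c.png',cv2.resize(p['pixels'][(130 if cam=='top' else 180):,130:400,::-1][:200],None,fx=2.5,fy=2.5))
```

```text
t 20.72 P [0.5226 0.0413 0.1488] hd 89.6 F [-0.4  1.   0.9] op 0.702 gf 0.0
[-0.2145 -0.0198  0.0581] [8.000e-04 3.100e-03 9.916e-01]
[-0.2145 -0.0198  0.0581] [1.7000e-03 2.9000e-03 1.7116e+00]
tray [([0.553, 0.26, 0.001], 0.96), ([0.547, 0.199, 0.038], 0.23)]
tray_end []
tray_lip [([0.56, 0.38, 0.015], 0.83)]
wedge_tip [([0.619, -0.039, -0.0], 0.91), ([0.611, 0.161, -0.004], 0.66)]
wedge_grip [([0.516, -0.064, 0.02], 0.82)]
wedge_tip 0.97 594
   [ 0.615 -0.021]
   [ 0.624 -0.06 ]
   [ 0.498 -0.089]
   [ 0.489 -0.05 ]
tray 0.86 4556
   [0.464 0.407]
   [0.656 0.401]
   [0.644 0.125]
   [0.455 0.132]
tray [([0.552, 0.262, 0.001], 0.94)]
tray_end [([0.548, 0.138, 0.009], 0.93)]
tray_lip [([0.559, 0.38, 0.009], 0.69)]
wedge_tip [([0.617, -0.04, 0.002], 0.69), ([0.728, -0.06, 0.005], 0.36)]
wedge_grip [([0.511, -0.062, 0.019], 0.55)]
wedge_tip 0.89 485
   [ 0.613 -0.014]
   [ 0.626 -0.061]
   [ 0.522 -0.085]
   [ 0.512 -0.037]
tray 0.84 8311
   [0.655 0.415]
   [0.673 0.114]
   [0.454 0.136]
   [0.469 0.423]
```

View pics/top2c.png

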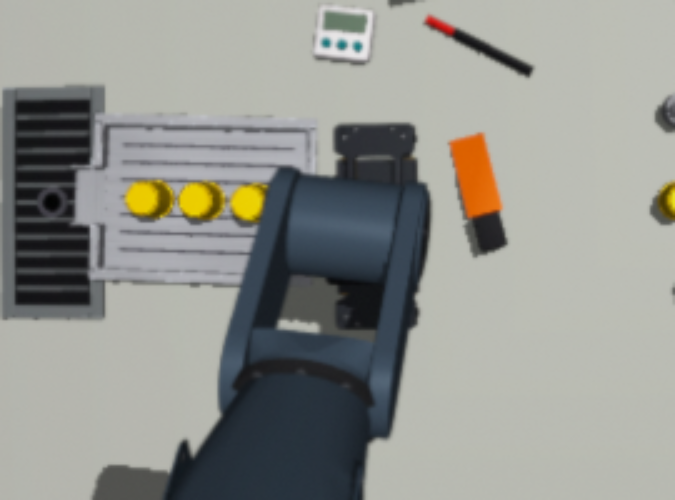

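View pics/side2c.png

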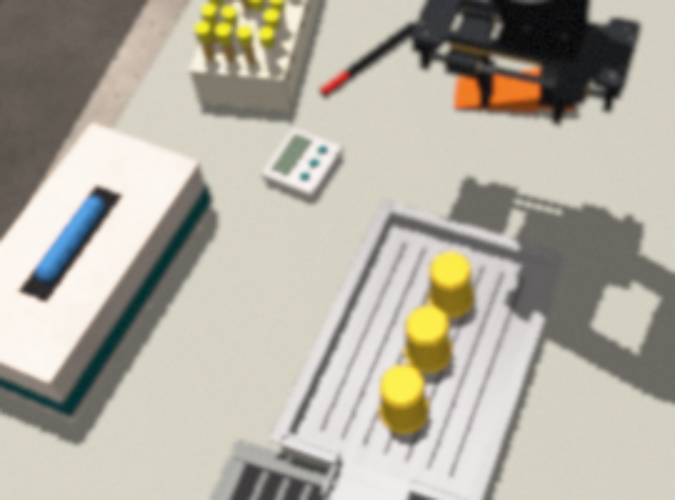

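The top crop shows three pots upright in a line in the tray at (148,200), (200,200) and (248,202), the wedge at (478,195) and the tray unmoved. Next is the wedge, heading 13°, grip at (0.511,-0.065). The tray heading is 87.3° and its end is at (0.547,0.139).

>>> jog_arm(rows="0.7 -0.04 0 0.02 0 0 0.1; 0.7 -0.1 -0.01 0.04 0 0 0.25; 0.7 -0.16 -0.02 0.05 0 0 0.4; 0.7 -0.2 -0.02 0.05 0 0 0.55; 0.7 -0.213 -0.02 0.05 0 0 0.7; 0.7 -0.213 -0.02 0.05 0 0 0.85; 0.7 -0.213 -0.02 0.05 0 0 0.95; 0.7 -0.213 -0.02 0.05 0 0 0.98; 0.7 -0.213 -0.02 0.05 0 0 0.98; 0.7 -0.213 -0.02 0.05 0 0 0.98; 0.7 -0.213 -0.02 0.05 0 0 0.98")

```text
time_s: 22.43
position: [0.5136, -0.0592, 0.1226]
tcp_rot: [[0.696, 0.719, 0.0], [0.719, -0.696, -0.0], [0.0, 0.0, -1.0]]
force: [0.4, 0.3, 0.4]
opening: 0.701
grasp_force: 0.0
```

Run:
```python
from h import *
plan((.511,-.065,.10,13),(.511,-.065,.033,13))
```

```text
t 22.43 P [ 0.5136 -0.0592  0.1226] hd 45.9 F [0.4 0.3 0.4] op 0.701 gf 0.0
[-0.0119  0.0042  0.0452] [ 1.000e-04 -1.000e-04  7.318e-01]
[-0.0119  0.0042  0.1792] [ 1.000e-04 -1.000e-04  7.318e-01]
```

>>> jog_arm(rows="0.7 -0.01 0.002 0.02 0 0 0.15; 0.7 -0.012 0.004 0.04 0 0 0.3; 0.7 -0.012 0.004 0.045 0 0 0.45; 0.7 -0.012 0.004 0.045 0 0 0.6; 0.7 -0.012 0.004 0.045 0 0 0.7; 0.7 -0.012 0.004 0.05 0 0 0.732; 0.7 -0.012 0.004 0.08 0 0 0.732; 0.7 -0.012 0.004 0.12 0 0 0.732; 0.7 -0.012 0.004 0.16 0 0 0.732; 0.7 -0.012 0.004 0.176 0 0 0.732; 0.7 -0.012 0.004 0.179 0 0 0.732; 0.7 -0.012 0.004 0.179 0 0 0.732; 0 -0.012 0.004 0.179 0 0 0.732; 0 -0.012 0.004 0.179 0 0 0.732; 0 -0.012 0.004 0.179 0 0 0.732; 0 -0.012 0.004 0.179 0 0 0.732; 0 -0.012 0.004 0.179 0 0 0.732; 0 -0.012 0.004 0.179 0 0 0.732; 0 -0.012 0.004 0.179 0 0 0.732")

```text
time_s: 24.02
position: [0.511, -0.0652, 0.0334]
tcp_rot: [[0.975, 0.223, 0.001], [0.223, -0.975, -0.0], [0.001, 0.0, -1.0]]
force: [-1.0, -0.2, 3.0]
opening: 0.34
grasp_force: 30.0
```

Run:
```python
from h import *
# stage with wedge tip 30 mm short of the pan edge, on the tray axis
u=np.array([np.cos(np.radians(87.3)),np.sin(np.radians(87.3))]); g=np.array([.547,.139])-u*(.110+.030)
print(g)
plan((*g,.050,51),)
p=capture('top')
for n in('wedge_tip','wedge_grip'):print(n,[(np.round(d['point'],3).tolist(),round(d['conf'],2)) for d in spot_point(n,p)])
```

```text
[ 0.5404051  -0.00084458]
t 24.02 P [ 0.511  -0.0652  0.0334] hd 12.9 F [-1.  -0.2  3. ] op 0.34 gf 29.992670794017613
[ 0.086  -0.1123 -0.0331] [ 7.000e-04 -5.000e-04 -8.465e-01]
wedge_tip [([0.62, -0.038, 0.003], 0.65)]
wedge_grip []
```

>>> jog_arm(rows="0 0 0 -0.01 0 0 0; 0 0 0 -0.02 0 0 0; 0 0 0 -0.025 0 0 0; 0 0.02 -0.02 -0.025 0 0 -0.08; 0 0.05 -0.05 -0.025 0 0 -0.2; 0 0.08 -0.09 -0.025 0 0 -0.32; 0 0.086 -0.112 -0.025 0 0 -0.44; 0 0.086 -0.112 -0.025 0 0 -0.56; 0 0.086 -0.112 -0.025 0 0 -0.68; 0 0.086 -0.112 -0.025 0 0 -0.78; 0 0.086 -0.112 -0.025 0 0 -0.83; 0 0.086 -0.112 -0.025 0 0 -0.846; 0 0.086 -0.112 -0.025 0 0 -0.846; 0 0.086 -0.112 -0.025 0 0 -0.846; 0 0.086 -0.112 -0.025 0 0 -0.846")

```text
time_s: 25.42
position: [0.5403, -0.001, 0.0456]
tcp_rot: [[0.63, 0.776, 0.0], [0.776, -0.63, -0.0], [0.0, 0.0, -1.0]]
force: [0.0, 0.4, -2.0]
opening: 0.338
grasp_force: 30.0
```

Run:
```python
from h import *
plan((.5404,-.0008,.045,87.3),(.5404,-.0008,.0334,87.3))
```

```text
t 25.42 P [ 0.5403 -0.001   0.0456] hd 50.9 F [ 0.   0.4 -2. ] op 0.338 gf 29.993182341568172
[ 0.0005 -0.      0.0012] [ 1.000e-04  0.000e+00 -8.083e-01]
[ 0.0005 -0.      0.0244] [ 1.000e-04  0.000e+00 -8.083e-01]
```

Rotate the rest of the way, lower to the bench, then measure the alignment.

>>> jog_arm(rows="0 0 0 0 0 0 -0.1; 0 0 0 0 0 0 -0.22; 0 0 0 0 0 0 -0.36; 0 0 0 0 0 0 -0.5; 0 0 0 0 0 0 -0.64; 0 0 0 0 0 0 -0.74; 0 0 0 0 0 0 -0.79; 0 0 0 0 0 0 -0.808; 0 0 0 0.005 0 0 -0.808; 0 0 0 0.012 0 0 -0.808; 0 0 0 0.018 0 0 -0.808; 0 0 0 0.022 0 0 -0.808; 0 0 0 0.0245 0 0 -0.808; 0 0 0 0.0245 0 0 -0.808; 0 0 0 0.0245 0 0 -0.808; 0 0 0 0.0245 0 0 -0.808")

```text
time_s: 26.75
position: [0.5402, -0.0009, 0.0335]
tcp_rot: [[0.047, 0.999, 0.0], [0.999, -0.047, 0.0], [0.0, 0.0, -1.0]]
force: [-0.8, 0.1, 2.8]
opening: 0.344
grasp_force: 30.0
```

Run:
```python
from h import *
plan((.5404,-.0008,.0330,87.3))
for cam in('top','side','top','side'):
  p=capture(cam); save(p,cam+'3')
  for n in('tray','tray_end','tray_lip','wedge_tip','wedge_grip'):print(cam,n,[(np.round(d['point'],3).tolist(),round(d['conf'],2)) for d in spot_point(n,p)])
cv2.imwrite('pics/side3c.png',cv2.resize(p['pixels'][200:400,230:430,::-1],None,fx=3,fy=3))
```

```text
t 26.75 P [ 0.5402 -0.0009  0.0335] hd 87.3 F [-0.8  0.1  2.8] op 0.344 gf 29.99254799913615
[0.0003 0.0003 0.0009] [ 0.     -0.      0.0004]
top tray [([0.552, 0.259, 0.0], 0.87), ([0.455, -0.394, 0.03], 0.38)]
top tray_end [([0.549, 0.14, 0.014], 0.65), ([0.546, 0.198, 0.039], 0.5)]
top tray_lip [([0.559, 0.377, 0.012], 0.65)]
top wedge_tip []
top wedge_grip []
side tray [([0.548, 0.259, 0.004], 0.7)]
side tray_end [([0.546, 0.137, 0.007], 0.73), ([0.744, 0.097, 0.008], 0.38)]
side tray_lip [([0.559, 0.38, 0.01], 0.91)]
side wedge_tip [([0.543, 0.109, 0.002], 0.58)]
side wedge_grip [([0.539, 0.001, 0.023], 0.58), ([0.544, 0.139, 0.008], 0.33)]
top tray [([0.554, 0.258, 0.001], 0.97)]
top tray_end [([0.551, 0.139, 0.011], 0.75)]
top tray_lip [([0.56, 0.378, 0.011], 0.61)]
top wedge_tip []
top wedge_grip [([0.609, 0.164, -0.001], 0.3)]
side tray [([0.552, 0.262, -0.001], 0.68), ([0.549, 0.258, 0.039], 0.17)]
side tray_end [([0.546, 0.136, 0.008], 0.85), ([0.452, -0.394, 0.033], 0.71), ([0.615, 0.159, 0.002], 0.66)]
side tray_lip [([0.559, 0.378, 0.013], 0.66)]
side wedge_tip [([0.546, 0.108, 0.001], 0.71)]
side wedge_grip [([0.541, 0.003, 0.021], 0.83)]
```

View pics/side3c.png

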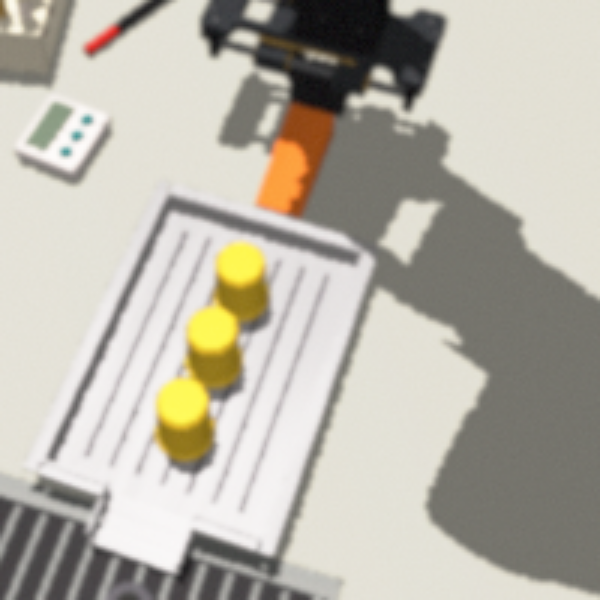

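The crop shows the wedge flat, square to the tray and centred on the plain end at (280,205). I'll advance 44 mm to just short of contact.

>>> jog_arm(rows="0 0.005 0 0 0 0 0; 0 0.01 0 0 0 0 0; 0 0.015 0 0 0 0 0; 0 0.02 0 0 0 0 0; 0 0.025 0 0 0 0 0; 0 0.03 0 0 0 0 0; 0 0.035 0 0 0 0 0; 0 0.04 0 0 0 0 0; 0 0.045 0 0 0 0 0; 0 0.05 0 0 0 0 0; 0 0.055 0 0 0 0 0; 0 0.06 0 0 0 0 0; 0 0.065 0 0 0 0 0; 0 0.07 0 0 0 0 0; 0 0.075 0 0 0 0 0; 0 0.08 0 0 0 0 0; 0 0.084 0 0 0 0 0; 0 0.088 0 0 0 0 0; 0 0.088 0 0 0 0 0; 0 0.088 0 0 0 0 0")

```text
time_s: 29.62
position: [0.5425, 0.0436, 0.0334]
tcp_rot: [[0.047, 0.999, 0.001], [0.999, -0.047, 0.0], [0.0, 0.001, -1.0]]
force: [-0.2, 0.7, 5.4]
opening: 0.339
grasp_force: 30.0
```

>>> jog_arm(rows="0 0.002 0 0 0 0 0; 0 0.004 0 0 0 0 0; 0 0.006 0 0 0 0 0; 0 0.008 0 0 0 0 0; 0 0.01 0 0 0 0 0; 0 0.012 0 0 0 0 0; 0 0.014 0 0 0 0 0; 0 0.016 0 0 0 0 0; 0 0.018 0 0 0 0 0; 0 0.02 0 0 0 0 0; 0 0.022 0 0 0 0 0; 0 0.024 0 0 0 0 0; 0 0.026 0 0 0 0 0; 0 0.026 0 0 0 0 0; 0 0.026 0 0 0 0 0; 0 0.026 0 0 0 0 0")

```text
time_s: 30.95
position: [0.5432, 0.0555, 0.0334]
tcp_rot: [[0.046, 0.999, 0.001], [0.999, -0.046, -0.001], [-0.001, 0.001, -1.0]]
force: [-0.1, -3.1, 6.1]
opening: 0.342
grasp_force: 30.0
```

Run:
```python
from h import *
plan((.5436,.0657,.0330,87.3))
for cam in('side','top','side'):
  p=capture(cam); save(p,cam+'4')
  for n in('tray','tray_end','tray_lip','tray_foot_l','tray_foot_r','wedge_tip','wedge_grip'):print(cam,n,[(np.round(d['point'],4).tolist(),round(d['conf'],2)) for d in spot_point(n,p)][:1])
```

```text
t 30.95 P [0.5432 0.0555 0.0334] hd 87.4 F [-0.1 -3.1  6.1] op 0.342 gf 29.992949296720326
[ 0.0204 -0.0002  0.0008] [0.0009 0.001  0.0013]
side tray [([0.5548, 0.2632, 0.0027], 0.95)]
side tray_end [([0.5496, 0.1349, 0.0098], 0.68)]
side tray_lip [([0.5623, 0.3771, 0.0115], 0.88)]
side tray_foot_l [([0.6141, 0.1593, 0.0002], 0.79)]
side tray_foot_r [([0.6141, 0.1593, 0.0002], 0.79)]
side wedge_tip []
side wedge_grip [([0.5438, 0.061, 0.0214], 0.55)]
top tray [([0.5525, 0.2572, -0.0006], 0.57)]
top tray_end []
top tray_lip [([0.5614, 0.3813, 0.0127], 0.75)]
top tray_foot_l [([0.6116, 0.1632, 0.0039], 0.66)]
top tray_foot_r [([0.6116, 0.1632, 0.0039], 0.66)]
top wedge_tip []
top wedge_grip [([0.5516, 0.2626, 0.0406], 0.34)]
side tray [([0.5543, 0.2588, 0.0018], 0.73)]
side tray_end [([0.5469, 0.1363, 0.01], 0.82)]
side tray_lip [([0.5491, 0.2605, 0.0008], 0.68)]
side tray_foot_l [([0.4876, 0.1622, 0.0015], 0.7)]
side tray_foot_r [([0.4876, 0.1622, 0.0015], 0.7)]
side wedge_tip []
side wedge_grip [([0.5429, 0.0616, 0.0244], 0.92)]
```

Push force is 3 N, so the wedge is in contact and starting to lift. I'll push 10.5 mm further, slowly.

>>> jog_arm(rows="0 0.002 0 0 0 0 0; 0 0.004 0 0 0 0 0; 0 0.006 0 0 0 0 0; 0 0.008 0 0 0 0 0; 0 0.01 0 0 0 0 0; 0 0.012 0 0 0 0 0; 0 0.014 0 0 0 0 0; 0 0.016 0 0 0 0 0; 0 0.018 0 0 0 0 0; 0 0.02 0 0 0 0 0; 0 0.021 0 0 0 0 0; 0 0.021 0 0 0 0 0; 0 0.021 0 0 0 0 0; 0 0.021 0 0 0 0 0")

```text
time_s: 33.32
position: [0.5437, 0.066, 0.0334]
tcp_rot: [[0.046, 0.999, 0.001], [0.999, -0.046, -0.001], [-0.001, 0.001, -1.0]]
force: [0.3, -4.1, 5.0]
opening: 0.343
grasp_force: 30.0
```

Run:
```python
from h import *
plan((.5436,.0657,.0330,87.3))
p=capture('side'); save(p,'side5')
g=[cv2.cvtColor(cv2.imread(f'pics/side{i}.png'),6) for i in(3,4,5)]
K=np.array([[p['fx'],0,p['cx']],[0,p['fy'],p['cy']],[0,0,1]])
def proj(X): return cv2.projectPoints(np.array(X,float).reshape(-1,1,3),cv2.Rodrigues(p['R'])[0],p['t'],K,np.array(p['distortion']))[0].reshape(-1,2)
u=np.array([np.cos(np.radians(87.3)),np.sin(np.radians(87.3))]); v=np.array([-u[1],u[0]]); c=np.array([.5525,.2592])
def W(x,y,z): return np.r_[c+u*x+v*y,z]
pts={'L_end':W(-.12,.083,.03),'R_end':W(-.12,-.083,.03),'pot-':W(-.0622,0,.066),'pot0':W(0,0,.066),'L_lip':W(.117,.083,.03),'timer':np.r_[.743,.092,.018]}
for n,X in pts.items():
    a=proj(X)[0]; b=proj(X+[0,0,.005])[0]; h=14
    out=[]
    for j in(1,2):
        x,y=np.round(a).astype(int)
        t=g[0][y-h//2:y+h//2,x-h:x+h] if n!='x' else 0
        w=np.eye(2,3,dtype=np.float32)
        try:
            w=cv2.findTransformECC(np.ascontiguousarray(g[0][y-h:y+h,x-h:x+h]),np.ascontiguousarray(g[j][y-h:y+h,x-h:x+h]),w,cv2.MOTION_TRANSLATION)[1]; out.append(w[:,2].round(2).tolist())
        except cv2.error: out.append(None)
    print(n,a.round(0),'px per +5mm z',(b-a).round(2),'moved',out)
for n in('tray','tray_end','tray_lip','wedge_grip'):print(n,[(np.round(d['point'],4).tolist(),round(d['conf'],2)) for d in spot_point(n,p)][:1])
cv2.imwrite('pics/side5c.png',cv2.resize(p['pixels'][220:380,230:400,::-1],None,fx=3.5,fy=3.5))
```

```text
t 33.32 P [0.5437 0.066  0.0334] hd 87.4 F [ 0.3 -4.1  5. ] op 0.343 gf 29.99294622335583
[-0.0006 -0.0001  0.0009] [0.0008 0.001  0.0013]
L_end [352. 284.] px per +5mm z [ 0.11 -1.07] moved [None, None]
R_end [287. 264.] px per +5mm z [-0.11 -1.11] moved [[-0.8500000238418579, -0.46000000834465027], [-1.100000023841858, -0.8500000238418579]]
pot- [310. 286.] px per +5mm z [-0.04 -1.11] moved [[-0.8899999856948853, -0.6299999952316284], [-0.20000000298023224, -0.8700000047683716]]
pot0 [301. 310.] px per +5mm z [-0.07 -1.06] moved [[-0.10999999940395355, 0.07999999821186066], [-0.15000000596046448, 0.12999999523162842]]
L_lip [319. 379.] px per +5mm z [-0.01 -0.86] moved [[-0.07000000029802322, 0.25999999046325684], [-0.15000000596046448, 0.4099999964237213]]
timer [251. 242.] px per +5mm z [-0.22 -1.12] moved [[0.0, 0.009999999776482582], [-0.0, 0.009999999776482582]]
tray [([0.5538, 0.2613, 0.0053], 0.62)]
tray_end [([0.5439, 0.1381, 0.0108], 0.88)]
tray_lip [([0.559, 0.3792, 0.0089], 0.67)]
wedge_grip [([0.5421, 0.0671, 0.023], 0.86)]
```

View pics/side5c.png

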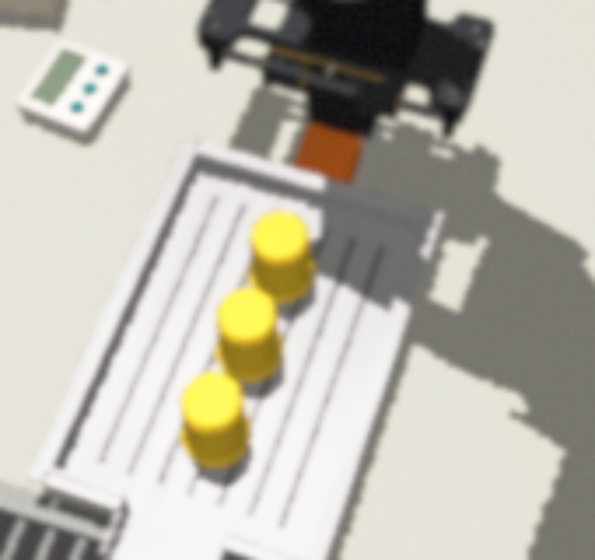

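The rim, pot and lip pixel shifts all fit a lift of about 5 mm with under 1 mm of slide. The push is 4 N, and the crop shows the pots upright and the wedge centred at (330,150). I'm handing in.

```bash
python3 -c "
from h import *
print(bot.hand_in())"
```

```text
the job is handed in; nothing more can be done
None
```

I handed the job in with three pots standing mouth down in the tray and the wedge still gripped under the middle of the plain end. That end is lifted about 5 mm, measured from the camera on one side only (the other corner was in shadow); no verdict came back.

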